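Index and pin the rotary chassis stand

ROBOT

A 6-joint arm with a two-finger parallel gripper is mounted at the origin on the work surface. World frame = base frame: x ahead of the robot, y to its left, z up, the work surface at z = 0. Lengths are in m, angles in degrees, forces in N, time in s.
With the tool pointing down it reaches from about 0.375 to 0.9 m from the base axis. Payload 3.1 kg.
Tool frame: the origin (TCP) lies on the centre line of the jaws, within the pads' length; the fingertips stand 25 mm ahead of it and the grasp point (between the pads) lies 6 mm ahead of it; z points along the fingers, y is the line along which they close (so a half turn about z gives the same grasp; the last joint's range is limited). The gripper opens to 87 mm and grips with 3 to 60 N. Pads are 19 mm wide; open, the fingers measure 117 mm over their backs; the gripper's body (75 mm by 190 mm) begins 51 mm behind the grasp point.
Start: joints at [61.679, 30.224, 82.088, -0, 67.689, -10.227], TCP at [0.194, 0.594, 0.248] pointing down, gripper open.
Joint ranges: [-176.69, 176.69], [-43.24, 126.21], [12.49, 139.97], [-82, 262], [0, 151.66], [-163.58, 163.58]. Speed limits (degrees/s): [159.86, 159.86, 180, 180, 180, 180].

INTERFACE

Orientations are given as a 3x3 rotation matrix whose columns are the frame's x, y, z axes.
In Python, from rig import * gives the robot as it stands.
- The arm moves only by the tool step_arm, never from a script. Its argument "steps" is a list of rows, each a list of 7 numbers: the shift along the tool's x, y, z normalised to -1 to 1, where 1 is 0.3 m, then the turn, a rotation vector about the tool's x, y, z normalised to -1 to 1, where 1 is 45 degrees, then the gripper's target within -1 to 1 (shut at 1, half-way at 0, fully open at -1). A call has 1 to 8 rows; each row is the pose to reach, as a shift and turn from the pose commanded when the call began, along the tool's axes at that moment; what a row does not reach only later rows make up. A row lasts 1/12 s, in which the tool goes at most 41.7 mm and 7.16 degrees, less where a joint would pass 70% of its speed; a pose out of reach is approached as far as the arm can. A call with a number of a shift or a turn outside -1 to 1 is refused whole. A call with a gripper value outside its range is refused whole. The fingers move at their own pace and stop on an object; the grip force is fixed at half the most. Time passes only in rows, so rows that repeat a pose let the fingers close. It gives the time, the measured TCP pose, the force, the opening and the grip force at its end, in the units of the state.
- read_state(): the state, without advancing time (a new reading comes with each control period).
- capture(name): name is "scene" or "top" or "wrist"; returns a dict with "image" (384x512x3 uint8, red, green, blue), "vertical_fov" (degrees; the focal length in pixels is half the picture's height over the tangent of half this angle, whatever the lens; pixels are square), "cx", "cy" (the principal point, pixels), "world_from_camera" (4x4, takes a point from camera to world coordinates); the wrist camera has in their place "T_tool_cam" (4x4, takes a point from camera to tool coordinates, whose origin is the TCP and whose axes are the flange's). Camera axes: x right, y down, z forward; pixel columns grow to the right and rows downward; lengths in m; the calibration is good to about 2 mm. The wrist camera is an equidistant fisheye: a pixel r from the principal point sees the ray r / f radians off the axis. A picture is of the moment at which its call begins: read the wrist's pose just before it. There is no depth.
- hand_in(): hands the job in; it is judged then, once.
The state is a dict: "time_s": time; "joint_positions": joint angles; "qvel": joint speeds; "tau": joint torques, N m; "position": TCP position; "tcp_rot": TCP orientation; "force": force on the tool from outside, world axes, zero at the start; "moment": the same for the moment, N m; "opening": opening from 0.0 (shut) to 1.0 (fully open); "grasp_force": force on a finger pad.
Only numpy, scipy, OpenCV 4.12 (cv2) and the standard library are available. Lean on these libraries where they do the work, as an engineer would, in place of code of your own. Each camera call takes 0.05 s, during which the arm holds its last target. There are 200 camera calls.

TASK

Turn the rotary chassis stand by pushing the side of its index arm with the closed fingers until the arm comes up against the steel stop post; do not ram it, but press it firmly home (about 10 N, always under 24 N) and keep pressing for a second. Then take the lock pin from its wooden holder and put it, upright and without forcing it, fully down into the hole in the base plate just behind the arm, so that the arm is trapped between stop and pin, and let go. Leave everything else on the bench where it is.

Things in the scene. Friction and masses are not known exactly. Their poses are not given: they have to be found in the camera images.
- base: aluminium base plate of the rotary stand, fixed to the bench, 270 (x) x 200 (y) x 25 mm thick; origin at the centre of its underside on the bench, z up. At its +x end stands the steel stop post, 12 mm thick, its top 53 mm above the bench, its axis at (+95, -13) mm in this frame, but it is an adjustable post, clamped up to 2.5 mm either way of that along y, and its exact setting is not measured: feel for it. Beside it, at (+85, +16.5) mm, is the lock hole
- pivot (a point): the turntable's vertical axis at the plate's top face (25 mm above the bench), at (-30, 0) mm in the base frame; axes as the base plate's. The steel disc (radius 78 mm, top 36 mm above the bench) turns on it and carries a circuit chassis (nothing on it is higher than 80 mm above the bench or further than 75 mm from the axis)
- arm (a point): point on the centre line of the steel index arm, 115 mm from the pivot axis and at mid-height of the arm (39 mm above the bench). Its x axis points outwards along the arm. The arm is a straight bar fixed to the disc, 14 mm wide, 18 mm tall (30 to 48 mm above the bench), and is free from 80 to 140 mm out from the axis; its underside is 5 mm above the base plate
- stage (a joint): angle of the turntable in rad: 0 when the arm points along the base plate's +x axis, which is home to within 0.02 rad either way, as the stop post happens to be set (a hard, unyielding stop: each millimetre pressed beyond first contact adds some 15 to 25 N); growing counter-clockwise seen from above, to 1.9; it turns with light friction (about 1 N at the arm, the disc and its load weigh 0.9 kg), and stays where it is left. It is pushed clockwise to come home
- base_hole0 (a point): centre of the mouth of the lock hole in the top face of the base plate (25 mm above the bench): 14 mm wide, 20 mm deep, chamfered. With the arm home, a pin standing in it has 1 to 6 mm of play to the arm's side, by the setting of the stop; with the arm well short of home it covers the hole and the pin cannot go in
- pin: lock pin, 80 g: steel shaft 12 mm in diameter with a chamfered foot, 62 mm long, topped by a black round grip 22 mm in diameter and 30 mm tall (from 62 to 92 mm above the foot); origin at the centre of the foot, z up along the pin. It starts upright in the holder, its foot 10 mm above the bench; fully home in the lock hole its foot is 5 mm above the bench
- holder: wooden block 70 x 70 x 40 mm, fixed; origin at the centre of its underside. A hole 14 mm wide and 30 mm deep in the middle of its top holds the lock pin
- jar: bystander: glass jar with a steel lid, 60 mm in diameter, 75 mm tall; origin under its centre
- meter: bystander: orange handheld multimeter lying flat, 170 x 85 x 40 mm; origin under its centre
- spool: bystander: grey spool, 60 mm in diameter, 50 mm tall; origin under its centre
- adapter: bystander: grey power adapter, 120 x 65 x 48 mm; origin under its centre
- driver: bystander: screwdriver lying on the bench; origin under its middle
- coil: bystander: small transformer, 50 x 52 x 42 mm; origin under its centre
- bin: bystander: black divided parts tray, 120 x 90 x 40 mm; origin under its centre

How it is judged:
By the outcome, as a careful person would: the job done as asked, in the order asked, and still so for the second after the job is handed in, with the robot touching nothing.
It also fails if it takes over 69 s, if anything falls off the work surface, if the arm or the gripper's body presses on something with over 40 N, if the wrist force passes 120 N, or if a joint passes its speed limit or range.

## Working session

There is one attempt and no reset: what is moved stays moved. The work goes in short steps, Python scripts to look and compute and a tool call to move; the robot and the scene stay as the last step left them, time stands still between calls to the robot, and variables do not carry over. Pictures are saved under pics/ and viewed, at most 10 in all, crops included, and the job is handed in when it is done.

Besides the shell and the picture viewer there is one more tool, called after "Emit:" as name(argument=value, ...) on one line, values as JSON. step_arm: Moves the arm, as the interface text tells. Scaled input: -1 to 1 covers 0.3 m each way for a shift and 45 degrees each way for a turn. Its arguments: {"type":"object","properties":{"steps":{"type":"array"}},"required":["steps"]}

```bash
mkdir -p pics; cat > h.py <<'E'
from rig import *
import numpy as np, cv2
def cap(n,f):
    s=read_state(); c=capture(n); cv2.imwrite('pics/'+f+'.png',cv2.cvtColor(c['image'],cv2.COLOR_RGB2BGR)); np.savez('pics/'+f+'.npz',**{k:v for k,v in c.items()},pos=s['position'],rot=s['tcp_rot']); return c
def pix2(f,u,v,z):
    c=np.load('pics/'+f+'.npz'); fl=c['image'].shape[0]/2/np.tan(np.radians(float(c['vertical_fov']))/2)
    dx,dy=(u-float(c['cx'])),(v-float(c['cy']))
    if 'T_tool_cam' in c:
        r=np.hypot(dx,dy);t=r/fl; d=np.array([np.sin(t)*dx/max(r,1e-9),np.sin(t)*dy/max(r,1e-9),np.cos(t)])
        W=np.eye(4);W[:3,:3]=c['rot'];W[:3,3]=c['pos'];W=W@c['T_tool_cam']
    else: d=np.array([dx/fl,dy/fl,1]);W=c['world_from_camera']
    o=W[:3,3];d=W[:3,:3]@d
    return o+d*(z-o[2])/d[2]
def proj(f,P):
    c=np.load('pics/'+f+'.npz'); fl=c['image'].shape[0]/2/np.tan(np.radians(float(c['vertical_fov']))/2)
    if 'T_tool_cam' in c:
        W=np.eye(4);W[:3,:3]=c['rot'];W[:3,3]=c['pos'];W=W@c['T_tool_cam']
    else: W=c['world_from_camera']
    p=np.linalg.inv(W)@np.append(P,1)
    if 'T_tool_cam' in c:
        r=np.hypot(p[0],p[1]);t=np.arctan2(r,p[2]);return np.array([c['cx']+fl*t*p[0]/r,c['cy']+fl*t*p[1]/r])
    return np.array([c['cx']+fl*p[0]/p[2],c['cy']+fl*p[1]/p[2]])
E
python3 - <<'E'
from h import *
s=read_state();print(s)
a=[cap(n,n+'0') for n in('scene','top','wrist')]
for c in a: print(c['vertical_fov'],c['cx'],c['cy'],c.get('world_from_camera',c.get('T_tool_cam')))
m=np.vstack([a[1]['image'],a[0]['image']])
m=np.hstack([a[1]['image'],a[0]['image']])
cv2.imwrite('pics/top0x.png',cv2.resize(cv2.cvtColor(a[1]['image'],cv2.COLOR_RGB2BGR),(800,600),interpolation=cv2.INTER_CUBIC))
E
```

```text
{'time_s': 0.0, 'joint_positions': array([ 6.16771088e+01,  3.02774789e+01,  8.21561977e+01, -2.01848660e-03,
        6.76883517e+01, -1.02283162e+01]), 'qvel': array([-0.0374017 , -0.01529101, -0.07888709,  0.07657796,  0.0752643 ,
       -0.05067319]), 'tau': array([-9.42417537e-04, -4.40046072e+01, -1.76587415e+01,  6.30983664e-02,
        5.82568045e-02, -1.95998991e-04]), 'position': array([0.19378256, 0.59348985, 0.24658856]), 'tcp_rot': array([[-9.50549138e-01,  3.10572653e-01, -9.81768902e-04],
       [ 3.10574011e-01,  9.50547321e-01, -1.89029398e-03],
       [ 3.46144186e-04, -2.10172922e-03, -9.99997731e-01]]), 'force': array([-0.09314347,  0.40693101,  0.90743871]), 'moment': array([ 0.00464902, -0.01636839, -0.03737295]), 'grasp_force': 0.0, 'opening': 1.0006411265965633}
46.815037961900515 254.59817561922773 188.1199611792428 [[-0.45531698  0.45805057 -0.76346324  1.5675504 ]
 [ 0.89009266  0.25395952 -0.37847009  0.48803098]
 [ 0.02053032 -0.85187689 -0.52333953  0.73707001]
 [ 0.          0.          0.          1.        ]]
46.9391958486612 259.0166918013314 197.07957041636445 [[ 0.00587518 -0.98207407  0.18840385  0.33544881]
 [-0.99997468 -0.00652644 -0.00283653 -0.00289452]
 [ 0.00401529 -0.18838241 -0.98208754  1.24335023]
 [ 0.          0.          0.          1.        ]]
65.70646984690485 254.49311001786933 189.06282061869535 [[ 6.97358078e-05 -9.64903626e-01 -2.62604243e-01  7.23360138e-02]
 [ 9.99999955e-01  1.43617827e-04 -2.62149448e-04 -3.91616730e-04]
 [ 2.90663604e-04 -2.62604213e-01  9.64903593e-01 -1.36238620e-01]
 [ 0.00000000e+00  0.00000000e+00  0.00000000e+00  1.00000000e+00]]
```

View pics/top0x.png

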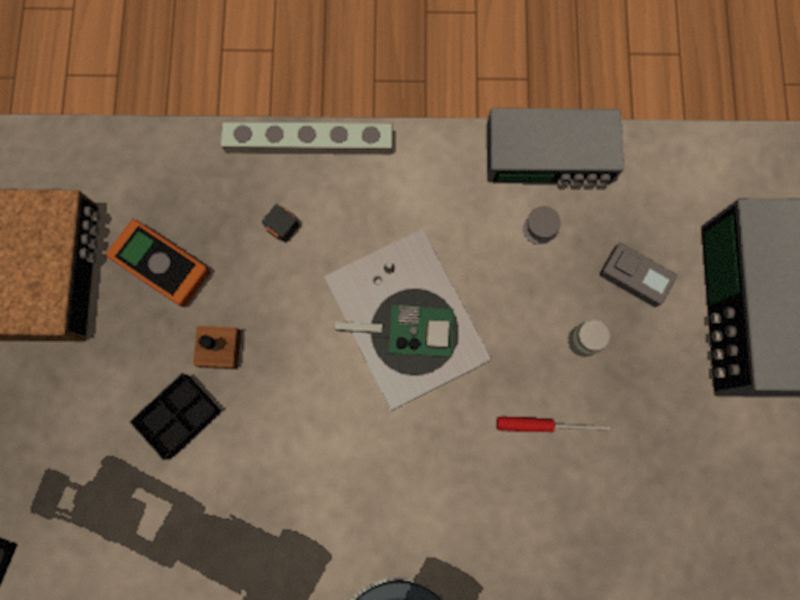

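View pics/scene0.png

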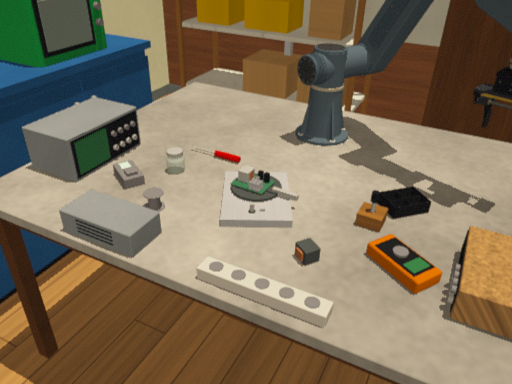

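The top view (800 px scale) shows the plate corners at about (326,277), (424,232), (490,358) and (393,409). The stop is at (389,268), the hole at (377,281), the arm tip at (335,327) and the pin grip at (208,342).

```bash
python3 - <<'E'
from h import *
k=0.64
o=lambda u,v,z:pix2('top0',u*k,v*k,z)
C=np.array([o(*p,.025) for p in[(326,277),(424,232),(490,358),(393,409)]])
print(C.round(4),[np.linalg.norm(C[i]-C[i-1]).round(4) for i in range(4)],C.mean(0))
im=cv2.imread('pics/top0.png');g=cv2.cvtColor(im,cv2.COLOR_BGR2HSV)
m=((g[...,1]<28)&(g[...,2]>120)).astype(np.uint8)
m=cv2.morphologyEx(m,cv2.MORPH_OPEN,np.ones((3,3)))
cs,_=cv2.findContours(m,0,2)
for c in cs:
    if cv2.contourArea(c)>1500:
        print(cv2.contourArea(c),cv2.boundingRect(c))
        b=cv2.boxPoints(cv2.minAreaRect(cv2.convexHull(c)))
        B=np.array([pix2('top0',*p,.025) for p in b]);print(b,B.round(4),[np.linalg.norm(B[i]-B[i-1]).round(4) for i in range(4)],B.mean(0))
x=(C[0]+C[1]-C[2]-C[3])[:2];x/=np.linalg.norm(x);y=np.array([-x[1],x[0]]);c=C.mean(0)[:2]
print('x',x,np.degrees(np.arctan2(x[1],x[0])))
for n,a,b,z in[('stop',.095,-.013,.053),('hole',.085,.0165,.025),('pivot',-.03,0,.036)]:
    P=np.append(c+a*x+b*y,z);print(n,P,proj('top0',P)/k)
print('arm tip',o(335,327,.048),'arm root',o(382,328,.048),'pin top',o(208,340,.102),'holder',o(217,347,.04))
E
```

```text
[[ 0.6253  0.1364  0.025 ]
 [ 0.7112 -0.041   0.025 ]
 [ 0.4799 -0.158   0.025 ]
 [ 0.3893  0.013   0.025 ]] [np.float64(0.2662), np.float64(0.1971), np.float64(0.2593), np.float64(0.1935)] [ 0.55142465 -0.01240335  0.025     ]
x [0.88914408 0.45762736] 27.234111057572427
stop [0.64184249 0.01951238 0.053     ] [390.41456587 264.67421186]
hole [0.61945104 0.04116586 0.025     ] [378.57547507 280.47182501]
pivot [ 0.52475033 -0.02613217  0.036     ] [415.74516027 331.51847606]
arm tip [0.52995514 0.11555897 0.048     ] arm root [0.52871874 0.03322639 0.048     ] pin top [0.49786436 0.32105482 0.102     ] holder [0.49441304 0.3221632  0.04      ]
```

View pics/wrist0.png

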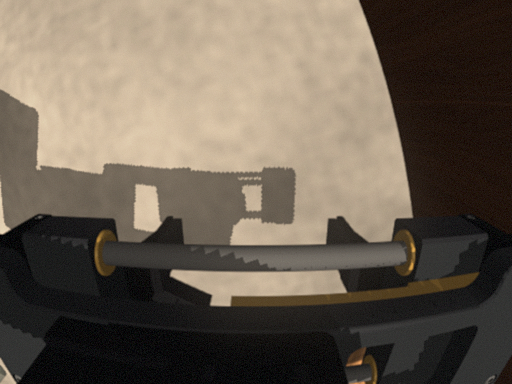

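The wrist view shows only bare bench and the gripper's fingers. The stop and hole predicted from the corners fall on their seen pixels to within 1–4 px. The arm's length comes out at 0.142 m against 0.140 m given, so the estimate holds. I'll close the fingers and move towards the stand.

Emit:
step_arm(steps=[[-0.73, -0.647, 0, 0, 0, -0.356, 1], [-0.73, -0.647, 0, 0, 0, -0.356, 1], [-0.73, -0.647, 0, 0, 0, -0.356, 1], [-0.73, -0.647, 0, 0, 0, -0.356, 1], [-0.73, -0.647, 0, 0, 0, -0.356, 1], [-0.73, -0.647, 0, 0, 0, -0.356, 1], [-0.73, -0.647, 0, 0, 0, -0.356, 1], [-0.73, -0.647, 0, 0, 0, -0.356, 1]])

```text
time_s: 0.82
position: [0.3448, 0.3365, 0.2474]
tcp_rot: [[-0.999, 0.042, 0.001], [0.042, 0.999, -0.003], [-0.001, -0.003, -1.0]]
force: [-0.2, -0.1, 0.0]
opening: 0.477
grasp_force: 0.0
```

```bash
cat >> h.py <<'E'
from scipy.spatial.transform import Rotation as Ro
def mv(p,yaw):  # yaw = world angle of tool y, tool down
    s=read_state();R=s['tcp_rot'];a=np.radians(yaw);y=np.array([np.cos(a),np.sin(a),0]);z=np.array([0,0,-1.]);T=np.c_[np.cross(y,z),y,z]
    d=R.T@(np.array(p)-s['position']);r=Ro.from_matrix(R.T@T).as_rotvec(degrees=True)
    print('t',s['time_s'],'pos',s['position'].round(4),'yaw',np.degrees(np.arctan2(R[1,1],R[0,1])).round(2),'F',s['force'].round(1),'| shift',(d/.3).round(4),'turn',(r/45).round(4),'rows',np.linalg.norm(d)/.0417)
E
python3 -c "
from h import *
mv([.47,.089,.25],88)"
```

```text
t 0.8167 pos [0.3448 0.3365 0.2474] yaw 87.59 F [-0.2 -0.1  0. ] | shift [-0.4517 -0.8068 -0.0059] turn [-0.0038  0.001  -0.0092] rows 6.6524918626542195
```

Emit:
step_arm(steps=[[-0.45, -0.807, -0.006, 0, 0, 0, 1], [-0.45, -0.807, -0.006, 0, 0, 0, 1], [-0.45, -0.807, -0.006, 0, 0, 0, 1], [-0.45, -0.807, -0.006, 0, 0, 0, 1], [-0.45, -0.807, -0.006, 0, 0, 0, 1], [-0.45, -0.807, -0.006, 0, 0, 0, 1], [-0.45, -0.807, -0.006, 0, 0, 0, 1], [-0.45, -0.807, -0.006, 0, 0, 0, 1]])

```text
time_s: 1.48
position: [0.4717, 0.0907, 0.2496]
tcp_rot: [[-0.999, 0.042, 0.004], [0.042, 0.999, -0.002], [-0.004, -0.002, -1.0]]
force: [0.1, -0.1, 0.1]
opening: 0.005
grasp_force: 0.0
```

```bash
python3 -c "
from h import *
cap('wrist','w1')
mv([.49,.089,.06],88)"
```

```text
t 1.5333 pos [0.4696 0.0928 0.2493] yaw 87.66 F [-0.3  0.7  0.1] | shift [-0.0679 -0.0101  0.631 ] turn [ 0.0001  0.001  -0.0077] rows 4.566402688177232
```

View pics/w1.png

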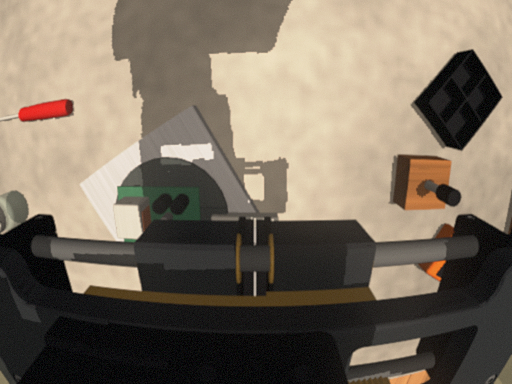

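The wrist view shows the closed fingers hiding the arm, the pin grip at about (460,195), and the plate's near corner at (195,107). I'll check those points and go down beside the arm.

```bash
python3 -c "
from h import *
print(pix2('w1',195,107,.025),pix2('w1',460,195,.102),pix2('w1',395,155,.04),pix2('w1',450,158,.04),pix2('w1',450,208,.04),pix2('w1',399,208,.04))
mv([.485,.089,.060],88)"
```

```text
[0.39204234 0.02104723 0.025     ] [0.49432223 0.33400993 0.102     ] [0.45667022 0.26864426 0.04      ] [0.46085391 0.35920245 0.04      ] [0.53402986 0.37033855 0.04      ] [0.52822052 0.2809867  0.04      ]
t 1.5333 pos [0.4696 0.0928 0.2493] yaw 87.66 F [-0.3  0.7  0.1] | shift [-0.0513 -0.0108  0.631 ] turn [ 0.0001  0.001  -0.0077] rows 4.55512483253659
```

Emit:
step_arm(steps=[[-0.051, -0.01, 0.3, 0, 0, -0.008, 1], [-0.051, -0.01, 0.4, 0, 0, -0.008, 1], [-0.051, -0.01, 0.5, 0, 0, -0.008, 1], [-0.051, -0.01, 0.58, 0, 0, -0.008, 1], [-0.051, -0.01, 0.631, 0, 0, -0.008, 1], [-0.051, -0.01, 0.631, 0, 0, -0.008, 1], [-0.051, -0.01, 0.631, 0, 0, -0.008, 1]])

```text
time_s: 2.12
position: [0.4817, 0.0924, 0.0591]
tcp_rot: [[-1.0, 0.029, -0.004], [0.029, 1.0, 0.0], [0.004, 0.0, -1.0]]
force: [0.8, -0.4, 0.4]
opening: 0.007
grasp_force: 0.0
```

```bash
python3 -c "
from h import *
cap('top','t1');cap('scene','s1')
im=cv2.imread('pics/t1.png')[140:270,190:330];im=cv2.resize(im,(560,520),interpolation=3)
cv2.imwrite('pics/t1c.png',im)
mv([.505,.089,.060],88)"
```

```text
t 2.2167 pos [0.4839 0.092  0.0614] yaw 88.35 F [-0.4  0.7  0.3] | shift [-0.0706 -0.0081  0.0048] turn [0.0001 0.0027 0.0078] rows 0.5123847524997326
```

View pics/t1c.png

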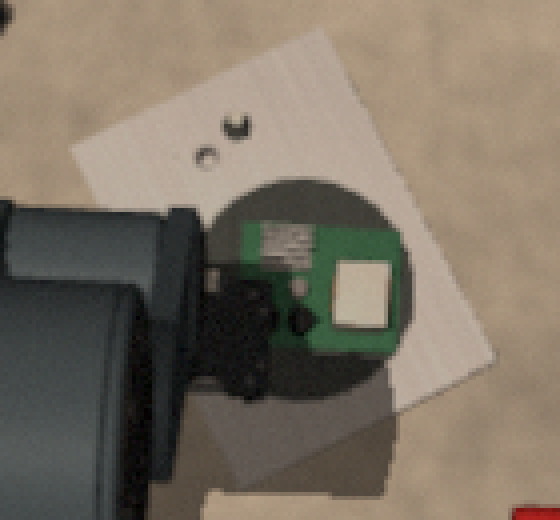

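The crop shows the stop post top at (237,125), the hole at (206,156), and the gripper beside the arm with no contact. I'll work out the pushing arc.

```bash
cat >> h.py <<'E'
def arc(c,angs,off=.0165,r=.115,z=.060):
    s=read_state();R=s['tcp_rot'];print(s['time_s'],s['position'].round(4),np.degrees(np.arctan2(R[1,1],R[0,1])).round(2),s['force'].round(1))
    for A in angs:
        a=np.radians(A);y=np.array([np.cos(a),np.sin(a),0]);n=np.array([-np.sin(a),np.cos(a),0]);zz=np.array([0,0,-1.])
        P=np.array([*c,z])+r*y+off*n
        d=R.T@(P-s['position']);t=Ro.from_matrix(R.T@np.c_[np.cross(y,zz),y,zz]).as_rotvec(degrees=True)
        print(A,(d/.3).round(3).tolist(),(t/45).round(3).tolist())
E
python3 - <<'E'
from h import *
f=lambda u,v,z:pix2('t1',190+u/4,140+v/4,z)
C=np.array([f(*p,.025) for p in[(72,150),(322,28),(495,358),(240,488)]])
print(C.round(4).tolist(),[np.linalg.norm(C[i]-C[i-1]).round(4) for i in range(4)],C.mean(0))
x=(C[0]+C[1]-C[2]-C[3])[:2];x/=np.linalg.norm(x);y=np.array([-x[1],x[0]]);c=C.mean(0)[:2]
print('yaw',np.degrees(np.arctan2(x[1],x[0])))
pv=c-.03*x
print('pivot',pv,'hole model',c+.085*x+.0165*y,'hole seen',f(206,156,.025),'stop model',c+.095*x-.013*y,'seen',f(237,120,.053))
arc([.5248,-.0261],[94,91,88,85,82,79,76,73])
E
```

```text
[[0.6246, 0.1382, 0.025], [0.7156, -0.0385, 0.025], [0.4788, -0.1584, 0.025], [0.3887, 0.0171, 0.025]] [np.float64(0.2652), np.float64(0.1988), np.float64(0.2655), np.float64(0.1974)] [ 0.55192939 -0.01040212  0.025     ]
yaw 27.013302385485478
pivot [ 0.52520236 -0.02402804] hole model [0.62016173 0.04290452] hole seen [0.62089185 0.04341302 0.025     ] stop model [0.64246956 0.02116491] seen [0.6400916  0.02120164 0.053     ]
2.2167 [0.4839 0.092  0.0614] 88.35 [-0.4  0.7  0.3]
94 [-0.055, -0.014, 0.005] [0.0, 0.003, -0.126]
91 [-0.075, -0.009, 0.005] [0.0, 0.003, -0.059]
88 [-0.095, -0.006, 0.005] [0.0, 0.003, 0.008]
85 [-0.115, -0.004, 0.005] [0.0, 0.003, 0.074]
82 [-0.135, -0.003, 0.005] [0.0, 0.003, 0.141]
79 [-0.156, -0.002, 0.005] [0.0, 0.003, 0.208]
76 [-0.176, -0.003, 0.005] [0.0, 0.003, 0.274]
73 [-0.196, -0.005, 0.005] [0.001, 0.003, 0.341]
```

Emit:
step_arm(steps=[[-0.055, -0.01, 0.004, 0, 0, -0.126, 1], [-0.075, -0.005, 0.004, 0, 0, -0.06, 1], [-0.095, -0.002, 0.004, 0, 0, 0.008, 1], [-0.115, 0, 0.004, 0, 0, 0.074, 1], [-0.135, 0, 0.004, 0, 0, 0.14, 1], [-0.155, 0, 0.004, 0, 0, 0.208, 1], [-0.176, 0, 0.004, 0, 0, 0.274, 1], [-0.196, 0, 0.004, 0, 0, 0.341, 1]])

```text
time_s: 2.88
position: [0.5425, 0.0899, 0.0616]
tcp_rot: [[-0.955, 0.295, 0.002], [0.295, 0.955, -0.0], [-0.002, 0.001, -1.0]]
force: [-1.4, -0.4, -0.3]
opening: 0.005
grasp_force: 0.6
```

```bash
python3 -c "
from h import *
arc([.5252,-.0240],[70,67,64,61,58,55,52,49])"
```

```text
2.8833 [0.5425 0.0899 0.0616] 72.83 [-1.4 -0.4 -0.3]
70 [-0.021, 0.006, 0.005] [0.001, 0.003, 0.063]
67 [-0.041, 0.007, 0.005] [0.001, 0.003, 0.13]
64 [-0.061, 0.007, 0.005] [0.001, 0.003, 0.196]
61 [-0.082, 0.007, 0.006] [0.001, 0.003, 0.263]
58 [-0.102, 0.005, 0.006] [0.001, 0.003, 0.33]
55 [-0.122, 0.002, 0.006] [0.001, 0.003, 0.396]
52 [-0.142, -0.002, 0.006] [0.001, 0.003, 0.463]
49 [-0.161, -0.007, 0.006] [0.001, 0.003, 0.53]
```

The arm is already moving under about 1.4 N, so I'll keep going.

Emit:
step_arm(steps=[[-0.021, 0.006, 0.004, 0, 0, 0.063, 1], [-0.041, 0.007, 0.004, 0, 0, 0.13, 1], [-0.061, 0.007, 0.004, 0, 0, 0.196, 1], [-0.082, 0.007, 0.004, 0, 0, 0.263, 1], [-0.102, 0.005, 0.004, 0, 0, 0.33, 1], [-0.122, 0.002, 0.004, 0, 0, 0.396, 1], [-0.142, -0.002, 0.004, 0, 0, 0.463, 1], [-0.161, -0.007, 0.004, 0, 0, 0.53, 1]])

```text
time_s: 3.55
position: [0.5886, 0.0741, 0.0606]
tcp_rot: [[-0.754, 0.657, 0.004], [0.657, 0.754, 0.0], [-0.002, 0.003, -1.0]]
force: [-0.8, 1.9, -0.6]
opening: 0.008
grasp_force: 0.7
```

```bash
python3 -c "
from h import *
arc([.5252,-.0240],[46.5,44.5,42.5,40.5,38.5,36.5,35,33.5])"
```

```text
3.55 [0.5886 0.0741 0.0606] 48.96 [-0.8  1.9 -0.6]
46.5 [-0.017, 0.0, 0.002] [0.004, 0.003, 0.055]
44.5 [-0.03, 0.001, 0.002] [0.004, 0.003, 0.099]
42.5 [-0.044, 0.002, 0.002] [0.004, 0.003, 0.144]
40.5 [-0.057, 0.002, 0.002] [0.004, 0.003, 0.188]
38.5 [-0.071, 0.002, 0.002] [0.004, 0.003, 0.232]
36.5 [-0.084, 0.001, 0.002] [0.004, 0.003, 0.277]
35 [-0.094, 0.0, 0.002] [0.004, 0.003, 0.31]
33.5 [-0.104, -0.001, 0.002] [0.004, 0.003, 0.344]
```

Emit:
step_arm(steps=[[-0.017, 0, 0.002, 0, 0, 0.055, 1], [-0.03, 0.001, 0.002, 0, 0, 0.099, 1], [-0.044, 0.002, 0.002, 0, 0, 0.144, 1], [-0.057, 0.002, 0.002, 0, 0, 0.188, 1], [-0.071, 0.002, 0.002, 0, 0, 0.232, 1], [-0.084, 0.001, 0.002, 0, 0, 0.277, 1], [-0.094, 0, 0.002, 0, 0, 0.31, 1], [-0.104, -0.001, 0.002, 0, 0, 0.344, 1]])

```text
time_s: 4.22
position: [0.6119, 0.053, 0.0595]
tcp_rot: [[-0.552, 0.834, 0.003], [0.834, 0.552, 0.0], [-0.002, 0.003, -1.0]]
force: [-0.5, 2.1, 1.0]
opening: 0.008
grasp_force: 0.6
```

```bash
python3 -c "
from h import *
arc([.5252,-.0240],[33,32,31,30,29.5,29,28.5,28,27.5,27,26])"
```

```text
4.2167 [0.6119 0.053  0.0595] 33.53 [-0.5  2.1  1. ]
33 [-0.003, 0.001, -0.002] [0.004, 0.002, 0.012]
32 [-0.01, 0.002, -0.002] [0.004, 0.002, 0.034]
31 [-0.016, 0.003, -0.002] [0.004, 0.002, 0.056]
30 [-0.023, 0.003, -0.002] [0.004, 0.002, 0.078]
29.5 [-0.026, 0.003, -0.002] [0.004, 0.002, 0.09]
29 [-0.03, 0.004, -0.002] [0.004, 0.002, 0.101]
28.5 [-0.033, 0.004, -0.002] [0.004, 0.002, 0.112]
28 [-0.036, 0.004, -0.002] [0.004, 0.002, 0.123]
27.5 [-0.04, 0.004, -0.002] [0.004, 0.002, 0.134]
27 [-0.043, 0.004, -0.002] [0.004, 0.002, 0.145]
26 [-0.05, 0.004, -0.002] [0.004, 0.002, 0.167]
```

Emit:
step_arm(steps=[[-0.004, 0.001, 0, 0, 0, 0.014, 1], [-0.008, 0.002, 0, 0, 0, 0.028, 1], [-0.012, 0.003, 0, 0, 0, 0.042, 1], [-0.016, 0.003, 0, 0, 0, 0.056, 1], [-0.019, 0.003, 0, 0, 0, 0.067, 1], [-0.022, 0.003, 0, 0, 0, 0.078, 1], [-0.025, 0.003, 0, 0, 0, 0.087, 1], [-0.027, 0.003, 0, 0, 0, 0.095, 1]])

```text
time_s: 4.88
position: [0.6164, 0.0463, 0.0569]
tcp_rot: [[-0.489, 0.872, 0.0], [0.872, 0.489, 0.0], [0.0, 0.0, -1.0]]
force: [-1.0, 1.0, -0.0]
opening: 0.005
grasp_force: 0.5
```

Emit:
step_arm(steps=[[-0.001, 0, 0, 0, 0, 0.005, 1], [-0.002, 0, 0, 0, 0, 0.01, 1], [-0.003, 0, 0, 0, 0, 0.014, 1], [-0.004, 0, 0, 0, 0, 0.017, 1], [-0.004, 0, 0, 0, 0, 0.017, 1]])

```text
time_s: 5.3
position: [0.6168, 0.0453, 0.057]
tcp_rot: [[-0.478, 0.878, -0.0], [0.878, 0.478, -0.0], [0.0, -0.0, -1.0]]
force: [-0.4, 0.6, -0.9]
opening: 0.002
grasp_force: 0.4
```

```bash
python3 -c "
from h import *
arc([.5252,-.0240],[29,28,27,26,25])"
```

```text
5.3 [0.6168 0.0453 0.057 ] 28.57 [-0.4  0.6 -0.9]
29 [0.001, 0.004, -0.01] [-0.0, -0.0, -0.01]
28 [-0.006, 0.005, -0.01] [-0.0, -0.0, 0.013]
27 [-0.012, 0.006, -0.01] [-0.0, -0.0, 0.035]
26 [-0.019, 0.007, -0.01] [-0.0, -0.0, 0.057]
25 [-0.026, 0.008, -0.01] [-0.0, -0.0, 0.079]
```

Emit:
step_arm(steps=[[-0.001, 0.001, 0, 0, 0, 0.008, 1], [-0.002, 0.001, 0, 0, 0, 0.016, 1], [-0.003, 0.002, 0, 0, 0, 0.024, 1], [-0.003, 0.002, 0, 0, 0, 0.024, 1]])

```text
time_s: 5.63
position: [0.6175, 0.0446, 0.0569]
tcp_rot: [[-0.461, 0.887, -0.001], [0.887, 0.461, -0.0], [0.0, -0.001, -1.0]]
force: [-1.1, 0.8, 0.1]
opening: 0.003
grasp_force: 0.4
```

```bash
python3 -c "
from h import *
s=read_state();print(s['position'],s['force'],s['tcp_rot'].T@s['force'])"
```

```text
[0.61745669 0.04464508 0.05694655] [-1.08852498  0.84543966  0.14635169] [ 1.25228248 -0.57593522 -0.14546779]
```

Emit:
step_arm(steps=[[-0.001, 0, 0, 0, 0, 0.003, 1], [-0.002, 0, 0, 0, 0, 0.006, 1], [-0.003, 0, 0, 0, 0, 0.01, 1], [-0.003, 0, 0, 0, 0, 0.01, 1]])

```text
time_s: 5.97
position: [0.6181, 0.0439, 0.057]
tcp_rot: [[-0.454, 0.891, -0.0], [0.891, 0.454, -0.0], [0.0, -0.0, -1.0]]
force: [-0.9, 1.6, -0.2]
opening: 0.005
grasp_force: 0.4
```

Emit:
step_arm(steps=[[-0.001, 0, 0, 0, 0, 0, 1], [-0.002, 0, 0, 0, 0, 0, 1], [-0.002, 0, 0, 0, 0, 0, 1]])

```text
time_s: 6.22
position: [0.6185, 0.0434, 0.057]
tcp_rot: [[-0.455, 0.891, 0.0], [0.891, 0.455, -0.0], [-0.0, -0.0, -1.0]]
force: [-0.9, 1.0, 0.5]
opening: 0.007
grasp_force: 0.5
```

Emit:
step_arm(steps=[[-0.001, 0, 0, 0, 0, 0, 1], [-0.002, 0, 0, 0, 0, 0, 1], [-0.002, 0, 0, 0, 0, 0, 1]])

```text
time_s: 6.47
position: [0.6185, 0.0432, 0.057]
tcp_rot: [[-0.455, 0.891, -0.0], [0.891, 0.455, 0.001], [0.001, -0.0, -1.0]]
force: [-1.1, 1.3, 0.9]
opening: 0.005
grasp_force: 1.2
```

```bash
python3 -c "
from h import *
s=read_state();print(s['position'],s['force'],s['tcp_rot'].T@s['force'])
p=s['position'][:2]-np.array([.5252,-.0240]);a=np.radians(27);print(p@[np.cos(a),np.sin(a)],p@[-np.sin(a),np.cos(a)])"
```

```text
[0.61854287 0.0432396  0.05701656] [-1.07643547  1.2811963   0.87459636] [ 1.63105981 -0.37664495 -0.87342921]
0.11369524172154763 0.017534146558985844
```

Emit:
step_arm(steps=[[-0.001, 0, 0, 0, 0, 0, 1], [-0.001, 0, 0, 0, 0, 0, 1]])

```text
time_s: 6.63
position: [0.6186, 0.0432, 0.057]
tcp_rot: [[-0.454, 0.891, -0.001], [0.891, 0.454, 0.001], [0.001, -0.0, -1.0]]
force: [-2.0, 3.1, 1.0]
opening: 0.005
grasp_force: 1.9
```

Emit:
step_arm(steps=[[-0.001, 0, 0, 0, 0, 0, 1], [-0.001, 0, 0, 0, 0, 0, 1]])

```text
time_s: 6.8
position: [0.6186, 0.0431, 0.057]
tcp_rot: [[-0.454, 0.891, -0.001], [0.891, 0.454, 0.001], [0.001, -0.0, -1.0]]
force: [-1.9, 5.2, 1.2]
opening: 0.006
grasp_force: 2.5
```

Emit:
step_arm(steps=[[-0.001, 0, 0, 0, 0, 0, 1], [-0.001, 0, 0, 0, 0, 0, 1], [-0.001, 0, 0, 0, 0, 0, 1]])

```text
time_s: 7.05
position: [0.6186, 0.0431, 0.057]
tcp_rot: [[-0.454, 0.891, -0.001], [0.891, 0.454, 0.001], [0.002, -0.0, -1.0]]
force: [-0.7, 6.0, 0.7]
opening: 0.005
grasp_force: 2.8
```

Emit:
step_arm(steps=[[-0.001, 0, 0, 0, 0, 0, 1], [-0.001, 0, 0, 0, 0, 0, 1], [-0.001, 0, 0, 0, 0, 0, 1]])

```text
time_s: 7.3
position: [0.6186, 0.0431, 0.057]
tcp_rot: [[-0.454, 0.891, -0.001], [0.891, 0.454, 0.002], [0.002, -0.0, -1.0]]
force: [-1.5, 5.9, 2.0]
opening: 0.007
grasp_force: 3.2
```

Emit:
step_arm(steps=[[-0.001, 0, 0, 0, 0, 0, 1], [-0.001, 0, 0, 0, 0, 0, 1], [-0.001, 0, 0, 0, 0, 0, 1]])

```text
time_s: 7.55
position: [0.6186, 0.0431, 0.057]
tcp_rot: [[-0.454, 0.891, -0.002], [0.891, 0.454, 0.002], [0.003, -0.0, -1.0]]
force: [-2.4, 5.4, 1.5]
opening: 0.008
grasp_force: 3.5
```

Emit:
step_arm(steps=[[-0.001, 0, 0, 0, 0, 0, 1], [-0.002, 0, 0, 0, 0, 0, 1], [-0.002, 0, 0, 0, 0, 0, 1]])

```text
time_s: 7.8
position: [0.6187, 0.043, 0.057]
tcp_rot: [[-0.454, 0.891, -0.002], [0.891, 0.454, 0.003], [0.003, -0.001, -1.0]]
force: [-1.7, 8.1, 2.5]
opening: 0.002
grasp_force: 4.2
```

Emit:
step_arm(steps=[[-0.001, 0, 0, 0, 0, 0, 1], [-0.001, 0, 0, 0, 0, 0, 1]])

```text
time_s: 7.97
position: [0.6187, 0.043, 0.057]
tcp_rot: [[-0.454, 0.891, -0.002], [0.891, 0.454, 0.003], [0.004, -0.001, -1.0]]
force: [-2.4, 9.0, 1.6]
opening: 0.007
grasp_force: 4.5
```

```bash
python3 -c "
from h import *
s=read_state();print(s['position'],s['grasp_force'],s['tcp_rot'].T@s['force'])"
```

```text
[0.61867569 0.04297824 0.05703265] 4.526808969676495 [ 9.09352926  1.93422759 -1.57492806]
```

Emit:
step_arm(steps=[[-0.001, 0, 0, 0, 0, 0, 1], [-0.001, 0, 0, 0, 0, 0, 1], [-0.001, 0, 0, 0, 0, 0, 1], [-0.001, 0, 0, 0, 0, 0, 1], [-0.001, 0, 0, 0, 0, 0, 1], [-0.001, 0, 0, 0, 0, 0, 1], [-0.001, 0, 0, 0, 0, 0, 1], [-0.001, 0, 0, 0, 0, 0, 1]])

```text
time_s: 8.63
position: [0.6187, 0.043, 0.057]
tcp_rot: [[-0.454, 0.891, -0.003], [0.891, 0.454, 0.003], [0.004, -0.001, -1.0]]
force: [-2.9, 8.8, 1.2]
opening: 0.003
grasp_force: 4.8
```

Emit:
step_arm(steps=[[0, 0, 0, 0, 0, 0, 1], [0, 0, 0, 0, 0, 0, 1], [0, 0, 0, 0, 0, 0, 1], [0, 0, 0, 0, 0, 0, 1], [0, 0, 0, 0, 0, 0, 1], [0, 0, 0, 0, 0, 0, 1], [0, 0, 0, 0, 0, 0, 1], [0, 0, 0, 0, 0, 0, 1]])

```text
time_s: 9.3
position: [0.6187, 0.043, 0.0571]
tcp_rot: [[-0.454, 0.891, -0.003], [0.891, 0.454, 0.003], [0.004, -0.001, -1.0]]
force: [-3.4, 8.6, 1.2]
opening: 0.002
grasp_force: 4.8
```

Emit:
step_arm(steps=[[-0.001, 0, 0, 0, 0, 0, 1], [-0.001, 0, 0, 0, 0, 0, 1], [-0.001, 0, 0, 0, 0, 0, 1], [-0.001, 0, 0, 0, 0, 0, 1], [-0.001, 0, 0, 0, 0, 0, 1], [-0.001, 0, 0, 0, 0, 0, 1], [-0.001, 0, 0, 0, 0, 0, 1], [-0.001, 0, 0, 0, 0, 0, 1]])

```text
time_s: 9.97
position: [0.6187, 0.0429, 0.057]
tcp_rot: [[-0.454, 0.891, -0.003], [0.891, 0.454, 0.004], [0.005, -0.001, -1.0]]
force: [-3.6, 9.9, 2.3]
opening: 0.005
grasp_force: 5.2
```

Emit:
step_arm(steps=[[0, 0, 0, 0, 0, 0, 1], [0, 0, 0, 0, 0, 0, 1], [0, 0, 0, 0, 0, 0, 1], [0, 0, 0, 0, 0, 0, 1], [0, 0, 0, 0, 0, 0, 1], [0, 0, 0, 0, 0, 0, 1], [0, 0, 0, 0, 0, 0, 1], [0, 0, 0, 0, 0, 0, 1]])

```text
time_s: 10.63
position: [0.6187, 0.0429, 0.0571]
tcp_rot: [[-0.454, 0.891, -0.003], [0.891, 0.454, 0.004], [0.005, -0.001, -1.0]]
force: [-3.7, 10.0, 1.6]
opening: 0.009
grasp_force: 5.2
```

Emit:
step_arm(steps=[[0.02, 0, 0, 0, 0, 0, 1], [0.05, 0, 0, 0, 0, 0, 1], [0.1, 0, -0.1, 0, 0, 0, 1], [0.1, 0, -0.2, 0, 0, 0, 1], [0.1, 0, -0.33, 0, 0, 0, 1], [0.1, 0, -0.46, 0, 0, 0, 0], [0.1, 0, -0.5, 0, 0, 0, -0.5], [0.1, 0, -0.5, 0, 0, 0, -0.5]])

```text
time_s: 11.3
position: [0.6099, 0.0665, 0.2122]
tcp_rot: [[-0.455, 0.891, 0.012], [0.891, 0.455, -0.002], [-0.007, 0.01, -1.0]]
force: [0.3, -0.5, -0.3]
opening: 0.153
grasp_force: 0.0
```

```bash
python3 - <<'E'
from h import *
cap('wrist','w2');c=cap('top','t2');
im=cv2.imread('pics/t2.png')[140:270,100:330];cv2.imwrite('pics/t2c.png',cv2.resize(im,None,fx=3.4,fy=3.4,interpolation=3))
mv([.497,.325,.22],27)
E
```

```text
t 11.4 pos [0.6066 0.0667 0.2074] yaw 27.04 F [-0.5  0.5 -0.9] | shift [ 0.9329  0.0661 -0.0434] turn [0.0013 0.0018 0.0009] rows 6.735590872034442
```

View pics/w2.png

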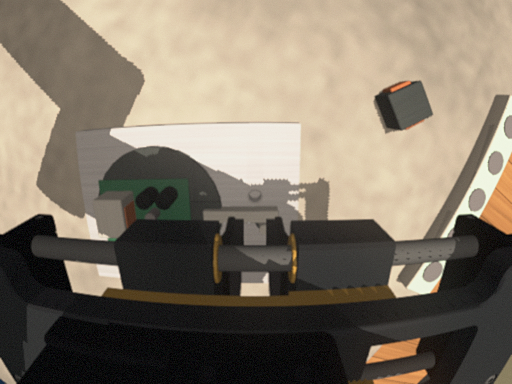

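The hole is clear of the arm at about (255,195) in this wrist view, so the arm is home. Next I'll move to look at the pin from near.

```bash
python3 -c "
from h import *
print('hole',pix2('w2',255,195,.025))
mv([.515,.290,.22],27)"
```

```text
hole [0.62246546 0.04530002 0.025     ]
t 11.4 pos [0.6066 0.0667 0.2074] yaw 27.04 F [-0.5  0.5 -0.9] | shift [ 0.8017  0.0665 -0.0432] turn [0.0013 0.0018 0.0009] rows 5.795861079511208
```

Emit:
step_arm(steps=[[0.8, 0.067, -0.04, 0, 0, 0, -0.3], [0.8, 0.067, -0.04, 0, 0, 0, -0.3], [0.8, 0.067, -0.04, 0, 0, 0, -0.3], [0.8, 0.067, -0.04, 0, 0, 0, -0.3], [0.8, 0.067, -0.04, 0, 0, 0, -0.3], [0.8, 0.067, -0.04, 0, 0, 0, -0.3], [0.8, 0.067, -0.04, 0, 0, 0, -0.3], [0.8, 0.067, -0.04, 0, 0, 0, -0.3]])

```text
time_s: 12.07
position: [0.5133, 0.2909, 0.2168]
tcp_rot: [[-0.458, 0.889, -0.003], [0.889, 0.458, -0.002], [-0.0, -0.004, -1.0]]
force: [0.6, -0.1, -1.0]
opening: 0.642
grasp_force: 0.0
```

Emit:
step_arm(steps=[[0, 0, 0, 0, 0, 0, -0.3], [0, 0, 0, 0, 0, 0, -0.3]])

```text
time_s: 12.23
position: [0.5155, 0.2885, 0.2178]
tcp_rot: [[-0.453, 0.891, -0.002], [0.891, 0.453, -0.001], [-0.0, -0.002, -1.0]]
force: [0.5, 0.2, 0.4]
opening: 0.647
grasp_force: 0.0
```

```bash
python3 - <<'E'
from h import *
cap('wrist','w3')
mv([.497,.325,.22],27)
E
```

```text
t 12.2833 pos [0.5157 0.2883 0.2181] yaw 26.92 F [0.3 0.8 0.2] | shift [ 0.1373 -0.0003 -0.0063] turn [-0.002   0.0003 -0.0017] rows 0.9889131039886018
```

View pics/w3.png

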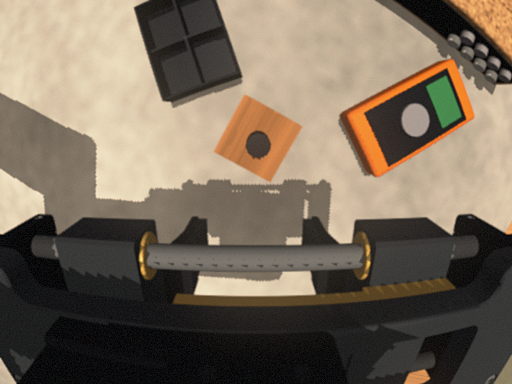

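The wrist view shows the pin's black grip as a dark disc at about (258,145) on the wooden holder.

```bash
python3 - <<'E'
from h import *
im=cv2.imread('pics/w3.png');g=cv2.cvtColor(im,cv2.COLOR_BGR2GRAY)
m=np.zeros_like(g);m[125:165,240:280]=(g[125:165,240:280]<75)*255
c=max(cv2.findContours(m,0,2)[0],key=cv2.contourArea);e=cv2.minEnclosingCircle(c);M=cv2.moments(c);u,v=M['m10']/M['m00'],M['m01']/M['m00']
print(cv2.contourArea(c),e,u,v,'pin',pix2('w3',u,v,.102),pix2('w3',*e[0],.102))
b,l,t,r=[pix2('w3',*p,.04) for p in[(269,181),(215,150),(244,96),(301,127)]]
print('holder',np.mean([b,l,t,r],0),np.linalg.norm(b-l),np.linalg.norm(t-r),np.linalg.norm(l-t))
p=pix2('w3',u,v,.102)
mv([p[0],p[1],.14],27); mv([p[0],p[1],.093],27)
E
```

```text
455.5 ((256.5, 144.11538696289062), 13.351631164550781) 257.5568971825832 144.09037687522866 pin [0.49745261 0.32734122 0.102     ] [0.49666212 0.32691388 0.102     ]
holder [0.49825413 0.32627191 0.04      ] 0.06731617917576144 0.06824344362756016 0.06512172054643912
t 12.2833 pos [0.5157 0.2883 0.2181] yaw 26.92 F [0.3 0.8 0.2] | shift [0.1437 0.005  0.2603] turn [-0.002   0.0003 -0.0017] rows 2.139308724384296
t 12.2833 pos [0.5157 0.2883 0.2181] yaw 26.92 F [0.3 0.8 0.2] | shift [0.1437 0.0053 0.417 ] turn [-0.002   0.0003 -0.0017] rows 3.1732130618647822
```

Emit:
step_arm(steps=[[0.144, 0.005, 0, 0, 0, 0, -0.3], [0.144, 0.005, 0.1, 0, 0, 0, -0.3], [0.144, 0.005, 0.2, 0, 0, 0, -0.3], [0.144, 0.005, 0.28, 0, 0, 0, -0.3], [0.144, 0.005, 0.35, 0, 0, 0, -0.3], [0.144, 0.005, 0.39, 0, 0, 0, -0.3], [0.144, 0.005, 0.417, 0, 0, 0, -0.3], [0.144, 0.005, 0.417, 0, 0, 0, -0.3]])

```text
time_s: 12.95
position: [0.4968, 0.3279, 0.0924]
tcp_rot: [[-0.453, 0.891, -0.003], [0.891, 0.453, -0.001], [0.0, -0.003, -1.0]]
force: [0.4, -0.4, -0.7]
opening: 0.649
grasp_force: 0.0
```

Emit:
step_arm(steps=[[0, 0, 0, 0, 0, 0, -0.3], [0, 0, 0, 0, 0, 0, -0.3]])

```text
time_s: 13.12
position: [0.4981, 0.3291, 0.0951]
tcp_rot: [[-0.454, 0.891, 0.002], [0.891, 0.454, 0.001], [-0.0, 0.002, -1.0]]
force: [0.4, 0.6, 1.0]
opening: 0.654
grasp_force: 0.0
```

```bash
python3 -c "
from h import *
cap('wrist','w4');print(read_state()['opening'])
im=cv2.imread('pics/w4.png')[150:384,130:400];cv2.imwrite('pics/w4c.png',cv2.resize(im,None,fx=2,fy=2))
mv([.4975,.327,.093],27)"
```

```text
0.6442719941282704
t 13.1667 pos [0.4981 0.3293 0.0953] yaw 27.03 F [-0.   0.5  1. ] | shift [-0.0059 -0.0051  0.0077] turn [0.0036 0.0003 0.0006] rows 0.07922863949263498
```

View pics/w4c.png

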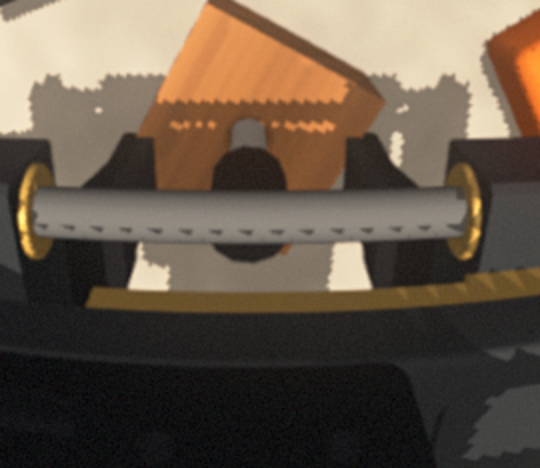

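The pin's grip sits between the pads, near the centre at crop position (250,200). I'll make a small correction and close.

Emit:
step_arm(steps=[[-0.005, -0.004, 0.007, 0, 0, 0, -0.3], [-0.005, -0.004, 0.007, 0, 0, 0, 0.2], [-0.005, -0.004, 0.007, 0, 0, 0, 0.5], [-0.005, -0.004, 0.007, 0, 0, 0, 0.8], [-0.005, -0.004, 0.007, 0, 0, 0, 1], [-0.005, -0.004, 0.007, 0, 0, 0, 1], [-0.005, -0.004, 0.007, 0, 0, 0, 1], [-0.005, -0.004, 0.007, 0, 0, 0, 1]])

```text
time_s: 13.83
position: [0.4966, 0.3272, 0.0919]
tcp_rot: [[-0.455, 0.891, 0.0], [0.891, 0.455, 0.0], [-0.0, 0.0, -1.0]]
force: [-0.1, 0.6, -0.2]
opening: 0.232
grasp_force: 30.0
```

```bash
python3 -c "
from h import *
s=read_state();print(s['opening']*87,s['force'])
mv([.4975,.327,.18],27)"
```

```text
20.191353544209665 [-0.10511241  0.57731292 -0.20388678]
t 13.8333 pos [0.4966 0.3272 0.0919] yaw 27.05 F [-0.1  0.6 -0.2] | shift [-0.002   0.0023 -0.2938] turn [0.0002 0.0001 0.001 ] rows 2.113661074740475
```

Emit:
step_arm(steps=[[0, 0, -0.03, 0, 0, 0, 1], [0, 0, -0.06, 0, 0, 0, 1], [0, 0, -0.1, 0, 0, 0, 1], [0, 0, -0.15, 0, 0, 0, 1], [0, 0, -0.2, 0, 0, 0, 1], [0, 0, -0.25, 0, 0, 0, 1], [0, 0, -0.3, 0, 0, 0, 1], [0, 0, -0.3, 0, 0, 0, 1]])

```text
time_s: 14.5
position: [0.4983, 0.328, 0.1861]
tcp_rot: [[-0.455, 0.891, 0.007], [0.891, 0.455, 0.003], [-0.001, 0.007, -1.0]]
force: [0.1, 1.0, -0.6]
opening: 0.229
grasp_force: 30.0
```

```bash
python3 -c "
from h import *
s=read_state();print(s['opening']*87,s['force'],s['grasp_force'])
# hole estimate: refine w2 blob
im=cv2.imread('pics/w2.png',0);print(im[186:204,244:268])
mv([.6185,.0515,.18],27)"
```

```text
19.890838481118912 [ 0.05944805  1.01307327 -0.57436831] 29.95387702714652
[[135 134 133 134 128 132 143 132 127 130 128 129 131 129 127 131 130 128
  129 133 134 134 133 133]
 [133 132 130 129 127 129 130 129 132 132 129 132 130 132 130 131 130 130
  136 131 133 133 132 134]
 [129 130 131 128 129 125 131 130 129 127 128 127 128 129 129 130 130 130
  129 132 131 130 130 131]
 [127 130 129 128 131 128 128 121 120 121 119 120 119 124 125 126 130 130
  126 130 128 131 129 129]
 [133 131 131 127 129 127 123 114 116 113 115 119 111 114 116 122 125 131
  129 126 128 134 130 129]
 [132 133 131 131 128 124 117 116 120 122 124 126 122 121 116 111 114 126
  130 131 131 132 132 129]
 [129 131 128 130 121 114 115 122 127 130 129 130 130 125 126 119 112 120
  127 128 129 130 127 129]
 [129 130 131 125 113 116 121 127 130 127 131 129 129 128 132 123 111 115
  121 130 129 130 128 126]
 [131 128 130 121 108 108 125 131 129 127 125 126 129 127 127 120 103 108
  123 129 126 129 128 129]
 [128 129 128 120 109  95 112 122 129 131 130 128 130 124 123 107  92 103
  117 126 130 125 128 125]
 [131 128 129 1
[... 239 characters left out ...]
6  90  85  87  95 114
  122 131 128 130 132 128]
 [130 132 131 127 116 105  94  86  86  90  89  91  89  87  90  96 107 118
  124 131 135 129 129 130]
 [129 130 128 128 122 112 108  95  93  89  90  91  91  91  96 107 115 120
  126 131 130 126 128 128]
 [127 128 126 125 124 121 115 109 102  94  91  94  96 102 110 116 118 124
  124 126 127 126 128 125]
 [125 125 128 122 126 121 121 118 111 109 109 109 110 111 114 119 123 125
  124 124 125 125 126 123]
 [126 126 126 126 126 126 123 121 121 121 117 119 119 119 121 123 124 125
  125 124 128 126 125 125]]
t 14.5 pos [0.4983 0.328  0.1861] yaw 27.05 F [ 0.1  1.  -0.6] | shift [-1.0031 -0.0624  0.0204] turn [0.009  0.0006 0.0011] rows 7.2319344887823
```

The pin is held. I'll carry it to above the hole.

Emit:
step_arm(steps=[[-0.1, -0.005, 0, 0, 0, 0, 1], [-0.24, -0.015, 0, 0, 0, 0, 1], [-0.38, -0.022, 0.01, 0, 0, 0, 1], [-0.52, -0.03, 0.02, 0, 0, 0, 1], [-0.66, -0.04, 0.02, 0, 0, 0, 1], [-0.79, -0.05, 0.02, 0, 0, 0, 1], [-0.9, -0.056, 0.02, 0, 0, 0, 1], [-0.97, -0.062, 0.02, 0, 0, 0, 1]])

```text
time_s: 15.17
position: [0.6136, 0.0557, 0.1758]
tcp_rot: [[-0.452, 0.892, 0.001], [0.892, 0.452, -0.001], [-0.001, 0.0, -1.0]]
force: [0.7, -0.4, -0.2]
opening: 0.231
grasp_force: 30.0
```

Emit:
step_arm(steps=[[0, 0, 0, 0, 0, 0, 1], [0, 0, 0, 0, 0, 0, 1], [0, 0, 0, 0, 0, 0, 1], [0, 0, 0, 0, 0, 0, 1], [0, 0, 0, 0, 0, 0, 1], [0, 0, 0, 0, 0, 0, 1]])

```text
time_s: 15.67
position: [0.6118, 0.0608, 0.1759]
tcp_rot: [[-0.456, 0.89, -0.0], [0.89, 0.456, 0.0], [0.0, -0.0, -1.0]]
force: [-0.2, -0.5, -0.7]
opening: 0.234
grasp_force: 30.0
```

```bash
python3 -c "
from h import *
cap('wrist','w5')
im=cv2.imread('pics/w5.png')[100:300,150:360];cv2.imwrite('pics/w5c.png',cv2.resize(im,None,fx=3,fy=3,interpolation=3))
mv([.6215,.044,.147],27)"
```

```text
t 15.7167 pos [0.6119 0.0606 0.1759] yaw 27.14 F [ 0.1 -0.4 -1.3] | shift [-0.0639  0.0032  0.0964] turn [-0.0002 -0.0002  0.0031] rows 0.8327596858549579
```

View pics/w5c.png

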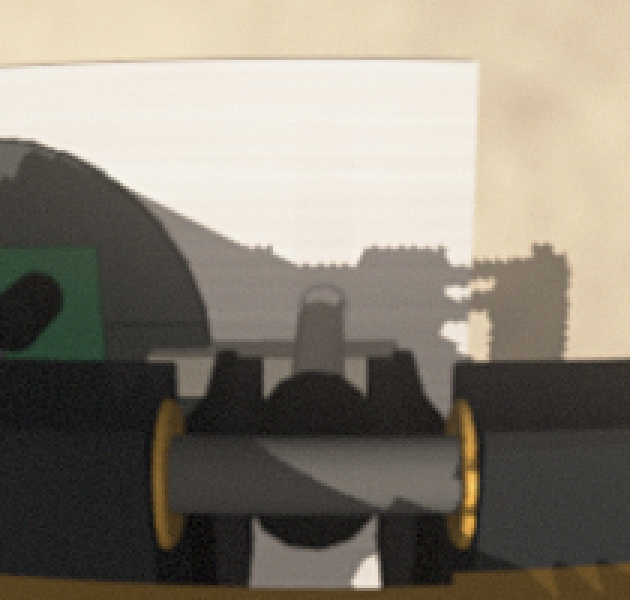

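The crop shows the shaft with its foot at about (322,300) and the hole's rim just beyond it, its centre near (324,303). The arm's bar is clear of the hole.

```bash
python3 - <<'E'
from h import *
c=np.load('pics/w5.npz');p=c['pos'];R=c['rot']
f=p+R@[0,0,.082]
print('foot far edge proj',(proj('w5',f+R@[.0,0,0])),proj('w5',f+R@[.006,0,0]),proj('w5',f+R@[0,.006,0]),proj('w5',f-R@[0,.006,0]))
h=pix2('w5',258,200.8,.025);print('hole',h, [proj('w5',h+R@[dx,dy,0]).round(1) for dx,dy in[(.007,0),(-.007,0),(0,.007),(0,-.007)]])
print('h w2',pix2('w2',254.3,195.4,.025))
im=cv2.imread('pics/w5.png')
im=cv2.resize(im[180:240,230:290],None,fx=9,fy=9,interpolation=cv2.INTER_CUBIC);im=cv2.convertScaleAbs(im,alpha=1.8,beta=-80)
cv2.imwrite('pics/w5d.png',im)
E
```

```text
foot far edge proj [255.50871605 204.58536099] [255.51697082 197.1512781 ] [263.27392175 204.5812083 ] [247.74208158 204.58245715]
hole [0.62266744 0.04550812 0.025     ] [array([258. , 194.2]), array([258. , 207.3]), array([264.9, 200.8]), array([251.1, 200.8])]
h w2 [0.62197279 0.04451851 0.025     ]
```

View pics/w5d.png

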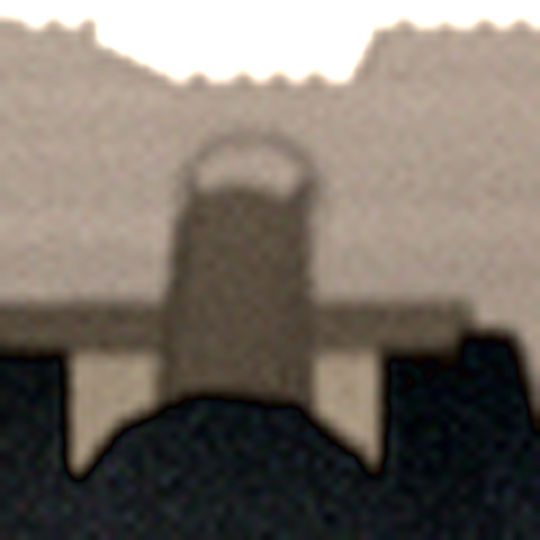

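This enlargement shows the foot's outline with its far edge at v≈200.6 and u≈257.3. The hole's centre is at (257.8,200.8), and the arm's edge at v≈213.7. I'll cross-check the hole by the contact geometry.

```bash
python3 - <<'E'
from h import *
c=np.load('pics/w5.npz');p=c['pos'];R=c['rot']
h=pix2('w5',257.8,200.8,.025);e=pix2('w5',257.8,213.6,.048)
print('tool frame hole',R.T@(h-p)*1e3,'armedge',R.T@(e-p)*1e3)
fe=pix2('w5',257.3,200.6,p[2]-.082+.001);print('foot far edge tool',R.T@(fe-p)*1e3)
t=R.T@(np.array([.6187,.0430,.057])-p)*1e3;print('contact TCP in tool',t)
print('plate edges: ',)
# plate +x end edge (u at right) and +y edge in crop w5c: right edge x=478 , top edge y=60
a=pix2('w5',150+478/3,100+62/3,.025);print('corner(+x,+y) tool',R.T@(a-p)*1e3,'expected hole from corner', R.T@(a-p)*1e3+np.array([-83.5,-50,0]), a)
E
```

```text
tool frame hole [-18.6336015    2.57047406 150.86118186] armedge [-24.06444906   2.34310746 127.85963435]
foot far edge tool [ 3.5423289   1.36456711 81.0006095 ]
contact TCP in tool [-19.04545816  -1.91255282 118.86255403]
plate edges: 
corner(+x,+y) tool [ 62.32525522  52.32475177 150.86872019] expected hole from corner [-21.17474478   2.32475177 150.86872019] [0.62981694 0.14015805 0.025     ]
```

```bash
python3 - <<'E'
from h import *
c=np.load('pics/w5.npz');p=c['pos'];R=c['rot']
for v,z in[(213.2,.03),(219.3,.048)]: print(R.T@(pix2('w5',257.8,v,z)-p)*1e3)
E
```

```text
[-30.17091607   2.55642741 145.857742  ]
[-29.83573295   2.36410931 127.85790453]
```

The arm's side now agrees at both heights (−30 mm), giving an 11.4 mm gap to the hole centre, within the stated 7 to 12. I'll move by the hole minus the foot, then down to just above the plate.

Emit:
step_arm(steps=[[-0.02, 0.002, 0, 0, 0, 0, 1], [-0.04, 0.004, 0, 0, 0, 0, 1], [-0.055, 0.004, 0.03, 0, 0, 0, 1], [-0.055, 0.004, 0.08, 0, 0, 0, 1], [-0.055, 0.004, 0.13, 0, 0, 0, 1], [-0.055, 0.004, 0.17, 0, 0, 0, 1], [-0.055, 0.004, 0.195, 0, 0, 0, 1], [-0.055, 0.004, 0.205, 0, 0, 0, 1]])

```text
time_s: 16.38
position: [0.6201, 0.0451, 0.1124]
tcp_rot: [[-0.454, 0.891, -0.003], [0.891, 0.454, 0.0], [0.002, -0.002, -1.0]]
force: [1.1, 0.0, -0.9]
opening: 0.229
grasp_force: 30.0
```

Emit:
step_arm(steps=[[0, 0, 0, 0, 0, 0, 1], [0, 0, 0, 0, 0, 0, 1], [0, 0, 0, 0, 0, 0, 1], [0, 0, 0, 0, 0, 0, 1]])

```text
time_s: 16.72
position: [0.6215, 0.0453, 0.1152]
tcp_rot: [[-0.455, 0.891, 0.002], [0.891, 0.455, -0.0], [-0.001, 0.001, -1.0]]
force: [0.2, 0.3, -0.6]
opening: 0.234
grasp_force: 30.0
```

```bash
python3 - <<'E'
from h import *
s=read_state();p=s['position'];R=s['tcp_rot'];print(p,s['force'])
cap('wrist','w6')
f=p+R@[0,0,.082];print('foot proj',proj('w6',f),proj('w6',f+R@[.006,0,0]))
im=cv2.imread('pics/w6.png',0);v,u=[int(x) for x in proj('w6',f)[::-1]]
print(u,v)
for r in range(v-24,v+16,1): print(r,im[r,u-16:u+20:2])
E
```

```text
[0.62149495 0.0453425  0.11522469] [ 0.23654712  0.25608145 -0.62188739]
foot proj [255.51106282 204.58443251] [255.5193414  197.15039428]
255 204
180 [240 240 240 238 236 237 237 237 236 239 237 237 237 236 236 240 239 239]
181 [239 239 239 236 236 236 235 236 237 236 236 236 236 235 236 239 239 239]
182 [237 238 238 234 235 234 235 235 235 235 234 234 235 236 236 238 236 239]
183 [238 237 238 234 234 234 235 234 234 234 234 233 234 235 233 236 235 236]
184 [236 237 236 233 233 232 232 232 233 233 232 231 231 231 232 235 235 236]
185 [236 236 235 233 232 233 231 233 233 230 230 231 230 231 230 235 234 236]
186 [237 236 236 232 233 233 232 233 232 233 232 233 233 232 233 236 237 237]
187 [239 238 238 234 235 235 236 234 234 234 235 233 235 236 235 238 239 238]
188 [241 238 238 236 235 236 236 235 235 235 235 235 235 236 235 237 238 233]
189 [239 242 239 236 236 235 234 236 236 236 236 236 236 233 235 239 240 212]
190 [225 240 239 235 234 235 235 233 234 234 235 236 234 234 234 237 240 176]
191 [162 221 238 235 234 233 235 233 233 234 232 235 232 233 233 236 239 151]
192 [135 162 218 
[... 1430 characters left out ...]
7  89  87  88 123 129 129 130 131]
211 [130 129 131 129 125  87  90  92  87  88  91  90  87 123 128 130 130 132]
212 [130 127 128 126 124  86  88  89  86  89  92  90  87 125 130 128 130 126]
213 [130 127 128 127 125  82  90  88  88  89  88  87  83 124 127 128 128 129]
214 [128 130 128 126 122  85  87  90  86  88  86  86  86 122 130 128 125 130]
215 [128 134 133 130 122  83  87  88  89  89  90  85  85 124 127 130 127 129]
216 [129 128 129 126 123  82  87  88  87  86  85  86  81 124 127 123 124 122]
217 [114 109 114 112 105  81  88  86  88  83  87  87  86 106 108 107 107 104]
218 [89 91 90 89 88 85 88 86 89 88 88 81 82 91 91 87 86 82]
219 [85 87 88 84 82 80 85 87 88 84 87 85 79 86 87 88 84 54]
```

```bash
python3 - <<'E'
from h import *
c=np.load('pics/w6.npz');p=c['pos'];R=c['rot']
t=lambda u,v,z:R.T@(pix2('w6',u,v,z)-p)*1e3
print('ring top',t(256,194.3,.025),'left',t(246,202,.025),'right',t(266,202,.025))
zf=p[2]-.082
print('foot edge',t(256,200.3,zf+.001),'L',t(248.3,206,zf+.004),'R',t(264,206,zf+.004))
E
```

```text
ring top [ 5.88223537  0.40944818 90.2194282 ] left [-0.53155899 -7.57634556 90.2141421 ] right [-0.54094966  8.41823077 90.23788663]
foot edge [ 3.78373851  0.36686041 80.99680347] L [ 0.18498946 -5.49024745 77.99179023] R [ 0.17688666  6.43572226 78.00949589]
```

The foot and hole line up within about 0.1 mm, so I'll lower the pin gently and watch the force.

Emit:
step_arm(steps=[[0, 0, 0.007, 0, 0, 0, 1], [0, 0, 0.014, 0, 0, 0, 1], [0, 0, 0.02, 0, 0, 0, 1], [0, 0, 0.025, 0, 0, 0, 1], [0, 0, 0.029, 0, 0, 0, 1], [0, 0, 0.033, 0, 0, 0, 1], [0, 0, 0.036, 0, 0, 0, 1], [0, 0, 0.036, 0, 0, 0, 1]])

```text
time_s: 17.43
position: [0.621, 0.0453, 0.1033]
tcp_rot: [[-0.455, 0.891, 0.0], [0.891, 0.455, -0.0], [-0.0, 0.0, -1.0]]
force: [0.5, 1.0, -1.1]
opening: 0.231
grasp_force: 30.0
```

Emit:
step_arm(steps=[[0, 0, 0.003, 0, 0, 0, 1], [0, 0, 0.006, 0, 0, 0, 1], [0, 0, 0.009, 0, 0, 0, 1], [0, 0, 0.009, 0, 0, 0, 1]])

```text
time_s: 17.77
position: [0.621, 0.0453, 0.1007]
tcp_rot: [[-0.455, 0.891, 0.0], [0.891, 0.455, -0.0], [-0.0, 0.0, -1.0]]
force: [1.2, 0.1, -1.7]
opening: 0.23
grasp_force: 30.0
```

The foot is 6 mm into the hole with no resistance, so I'll continue.

Emit:
step_arm(steps=[[0, 0, 0.004, 0, 0, 0, 1], [0, 0, 0.008, 0, 0, 0, 1], [0, 0, 0.012, 0, 0, 0, 1], [0, 0, 0.016, 0, 0, 0, 1], [0, 0, 0.02, 0, 0, 0, 1], [0, 0, 0.024, 0, 0, 0, 1], [0, 0, 0.028, 0, 0, 0, 1], [0, 0, 0.028, 0, 0, 0, 1]])

```text
time_s: 18.43
position: [0.621, 0.0453, 0.0922]
tcp_rot: [[-0.455, 0.891, 0.0], [0.891, 0.455, -0.0], [-0.0, 0.0, -1.0]]
force: [0.7, -0.3, -1.9]
opening: 0.229
grasp_force: 30.0
```

Emit:
step_arm(steps=[[0, 0, 0.003, 0, 0, 0, 1], [0, 0, 0.006, 0, 0, 0, 1], [0, 0, 0.009, 0, 0, 0, 1], [0, 0, 0.011, 0, 0, 0, 1], [0, 0, 0.011, 0, 0, 0, 1]])

```text
time_s: 18.85
position: [0.621, 0.0453, 0.0891]
tcp_rot: [[-0.455, 0.891, 0.0], [0.891, 0.455, -0.0], [-0.0, 0.0, -1.0]]
force: [1.9, -0.6, -1.4]
opening: 0.236
grasp_force: 30.0
```

```bash
python3 -c "
from h import *
s=read_state();print(s['position'],s['force'],s['moment'])"
```

```text
[0.62096565 0.04532209 0.08905368] [ 1.92206582 -0.61229554 -1.42938909] [-0.24328359 -0.22729547 -0.03661719]
```

Emit:
step_arm(steps=[[0, 0, 0.002, 0, 0, 0, 1], [0, 0, 0.004, 0, 0, 0, 1], [0, 0, 0.005, 0, 0, 0, 1], [0, 0, 0.005, 0, 0, 0, 1]])

```text
time_s: 19.18
position: [0.621, 0.0453, 0.0876]
tcp_rot: [[-0.455, 0.891, 0.0], [0.891, 0.455, -0.0], [-0.0, 0.0, -1.0]]
force: [0.9, -0.9, -0.9]
opening: 0.228
grasp_force: 30.0
```

Emit:
step_arm(steps=[[0, 0, 0.002, 0, 0, 0, 1], [0, 0, 0.003, 0, 0, 0, 1], [0, 0, 0.003, 0, 0, 0, 1]])

```text
time_s: 19.43
position: [0.621, 0.0453, 0.0869]
tcp_rot: [[-0.455, 0.891, 0.0], [0.891, 0.455, -0.0], [-0.0, 0.0, -1.0]]
force: [0.9, 0.1, -1.1]
opening: 0.228
grasp_force: 30.0
```

Emit:
step_arm(steps=[[0, 0, 0.001, 0, 0, 0, 1], [0, 0, 0.002, 0, 0, 0, 1], [0, 0, 0.002, 0, 0, 0, 1]])

```text
time_s: 19.68
position: [0.6211, 0.0453, 0.0868]
tcp_rot: [[-0.455, 0.891, 0.001], [0.891, 0.455, -0.0], [-0.0, 0.0, -1.0]]
force: [0.5, 0.0, 5.3]
opening: 0.234
grasp_force: 30.0
```

Emit:
step_arm(steps=[[0, 0, 0.001, 0, 0, 0, 1], [0, 0, 0.002, 0, 0, 0, 1], [0, 0, 0.002, 0, 0, 0, 1]])

```text
time_s: 19.93
position: [0.6212, 0.0453, 0.0867]
tcp_rot: [[-0.455, 0.891, 0.001], [0.891, 0.455, -0.0], [-0.001, 0.001, -1.0]]
force: [0.3, -0.7, 7.6]
opening: 0.233
grasp_force: 30.0
```

It has bottomed 5.2 mm below its height in the holder, as expected (5 mm). I'll relax the press, open partway, and rise straight up.

Emit:
step_arm(steps=[[0, 0, -0.003, 0, 0, 0, 1], [0, 0, -0.003, 0, 0, 0, 1], [0, 0, -0.003, 0, 0, 0, 0.4], [0, 0, -0.003, 0, 0, 0, 0.2], [0, 0, -0.003, 0, 0, 0, 0.1], [0, 0, -0.003, 0, 0, 0, 0.1], [0, 0, -0.003, 0, 0, 0, 0.1], [0, 0, -0.003, 0, 0, 0, 0.1]])

```text
time_s: 20.6
position: [0.6205, 0.0455, 0.0861]
tcp_rot: [[-0.455, 0.891, -0.001], [0.891, 0.455, 0.0], [0.001, -0.001, -1.0]]
force: [-0.3, -0.2, 0.7]
opening: 0.442
grasp_force: 0.0
```

Emit:
step_arm(steps=[[0, 0, -0.02, 0, 0, 0, 0.1], [0, 0, -0.05, 0, 0, 0, 0.1], [0, 0, -0.1, 0, 0, 0, 0.1], [0, 0, -0.16, 0, 0, 0, 0.1], [0, 0, -0.23, 0, 0, 0, 0.1], [0, 0, -0.33, 0, 0, 0, 0.1], [0, 0, -0.4, 0, 0, 0, 0.1], [0, 0, -0.4, 0, 0, 0, 0.1]])

```text
time_s: 21.27
position: [0.6242, 0.0452, 0.2128]
tcp_rot: [[-0.455, 0.891, 0.012], [0.891, 0.455, -0.001], [-0.006, 0.01, -1.0]]
force: [0.1, 0.4, -0.4]
opening: 0.448
grasp_force: 0.0
```

Emit:
step_arm(steps=[[0.1, 0, 0, 0, 0, 0, 0.1], [0.2, 0, 0, 0, 0, 0, 0.1], [0.3, 0, 0, 0, 0, 0, 0.1], [0.4, 0, 0, 0, 0, 0, 0.1], [0.5, 0, 0, 0, 0, 0, 0.1], [0.5, 0, 0, 0, 0, 0, 0.1], [0.5, 0, 0, 0, 0, 0, 0.1]])

```text
time_s: 21.85
position: [0.5515, 0.1803, 0.2065]
tcp_rot: [[-0.457, 0.889, -0.0], [0.889, 0.457, -0.0], [-0.0, -0.001, -1.0]]
force: [0.2, -0.6, 0.1]
opening: 0.449
grasp_force: 0.0
```

```bash
python3 - <<'E'
from h import *
cap('top','t3');s=read_state();print(s['time_s'],s['position'],s['force'])
im=cv2.imread('pics/t3.png',0)
# expected: grip top at z=.097 over the hole
q=proj('top',[.0,0,0]) if 0 else proj('t3',[.6205,.045,.097]);print(q,proj('t3',[.6205,.045,.025]))
u,v=[int(x) for x in q]
for r in range(v-12,v+18): print(r,im[r,u-18:u+20:2])
E
```

```text
21.9 [0.55252074 0.17928471 0.20657305] [ 0.83052982 -0.27951843  0.2264779 ]
[239.96112916 172.9695867 ] [240.93671933 179.13133374]
160 [152 153 156 158 156 159 153 152 152 157 169 178 177 177 176 179 175 171
 177]
161 [153 153 157 158 158 158 154 155 157 166 177 177 179 178 176 178 175 172
 177]
162 [151 155 156 157 161 160 156 159 168 177 176 176 177 178 176 176 179 172
 177]
163 [151 156 156 158 160 161 159 167 177 176 175 177 180 178 175 176 179 173
 175]
164 [156 155 158 158 158 162 169 178 174 178 176 176 178 176 179 175 181 176
 175]
165 [161 159 159 159 163 171 178 178 176 175 178 175 171 177 178 179 177 178
 173]
166 [158 157 157 166 173 180 178 177 176 175 180 176 170 179 179 177 179 178
 176]
167 [157 156 163 171 180 180 177 178 179 177 180 180 167 179 176 176 178 178
 178]
168 [155 159 173 180 178 181 178 176 180 175 170 180 162 161 178 153 176 176
 180]
169 [162 170 178 176 181 179 179 178 171 147 124 167 182 145 180  94 179 177
 179]
170 [174 179 177 180 180 178 177 179 137  60  42 121 179 153 166  57 171 178
 179]
171 [180 178 177 178 178 179 181 180  81  25  26  59 
[... 823 characters left out ...]
76  98 138 148 178 183 151 180
 182]
182 [ 92  91  92  92  91  90  88  90  90  91 119 154 180 152 180 180 157 184
 180]
183 [ 93  93  93  91  88  89  87  91  90  91 125 181 181 144 182 180 154 185
 181]
184 [ 92  92  92  91  91  90  90  92  91  94  92 183 183 160 165 181 170 169
 169]
185 [ 92  89  91  95  92  89  93  91  92  92  91 182 185 180 149 181 185 138
 127]
186 [ 91  91  93  92  92  90  92  91  95  90  91 183 185 184 151 180 180 124
  62]
187 [ 95  91  91  93  90  91  93  91  93  92  93 184 183 182 144 182 181 140
  67]
188 [ 93  89  91  91  94  90  90  91  92  91  96 182 182 185 124 169 179 162
  60]
189 [ 92  91  88  94  94  91  92  92  90  94  94 183 183 176  89 141 180 175
  68]
```

The black grip stands where it should, at about (241,173), with the arm between it and the post. The robot is clear of everything.

```bash
python3 -c "
from rig import *
print(hand_in())"
```

```text
the job is handed in; nothing more can be done
None
```

The arm is home against the stop, pressed at about 10 N for over a second. The lock pin is fully down in the hole, upright and released, and the job was handed in at 21.9 s with no verdict shown.

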